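# Fetch a rail beam out of the half-roofed fuel depot for the monorail pylon

### The arm

A 6-joint arm with a two-finger parallel gripper is mounted at the origin on the work surface. World frame = base frame: x ahead of the robot, y to its left, z up, the work surface at z = 0. Lengths are in m, angles in rad, forces in N, time in s.
With the tool pointing down it reaches from about 0.25 to 0.775 m from the base axis. Payload 4 kg.
Tool frame: the origin (TCP) lies midway between the tips of the shut fingers; the grasp point (between the pads) lies 19 mm behind it; z points along the fingers, y is the line along which they close (so a half turn about z gives the same grasp; the last joint's range is limited). The gripper opens to 94 mm and grips with 3 to 60 N. Pads are 16 mm wide; open, the fingers measure 119 mm over their backs; the gripper's body (75 mm by 177 mm) begins 78 mm behind the grasp point.
Start: joints at [-1.438, 0.087, 1.371, -0, 1.684, -0.103], TCP at [0.128, -0.535, 0.167] pointing down, gripper open.
Joint ranges: [-3.1, 3.1], [-0.76, 2.03], [0.27, 2.55], [-1.08, 4.22], [0.17, 2.65], [-2.57, 2.57]. Speed limits (rad/s): [2.79, 2.79, 3.14, 3.14, 3.14, 3.14].

### API

Orientations are given as [roll, pitch, yaw] about the fixed x, y, z axes, in that order (R = Rz(yaw) Ry(pitch) Rx(roll)).
In Python, from bench import robot gives the robot as it stands.
- The arm moves only by the tool servo_tool, never from a script. Its argument "moves" is a list of rows, each a list of 5 numbers: the shift along the tool's x, y, z in units of 25 mm (1.0 is 25 mm), then the turn about the tool's z in units of 6 degrees (1.0 is 6 degrees), then the closure, from 0 (fully open) to 1 (shut). In form: [[dx, dy, dz, yaw, gripper], ...]. A call has 1 to 10 rows; each row is the pose to reach, as a shift and turn from the pose commanded when the call began, along the tool's axes at that moment; what a row does not reach only later rows make up. A row lasts 1/12 s, in which the tool goes at most 41.7 mm and 7.16 degrees, less where a joint would pass 70% of its speed; a pose out of reach is approached as far as the arm can. A call with a gripper value outside its range is refused whole. The fingers move at their own pace and stop on an object; the grip force is fixed at half the most. Time passes only in rows, so rows that repeat a pose let the fingers close. It gives the time, the measured TCP pose, the force, the opening and the grip force at its end, in the units of the state.
- robot.get_obs(): the state, without advancing time (a new reading comes with each control period).
- robot.snapshot(name): name is "scene" or "side" or "wrist"; returns a dict with "image" (384x512x3 uint8, blue, green, red), "fx", "fy", "cx", "cy" (pixels), "eye" and "orientation" of the camera in the world; the wrist camera has in their place "T_tool_cam" (4x4, takes a point from camera to tool coordinates, whose origin is the TCP and whose axes are the flange's). Camera axes: x right, y down, z forward; pixel columns grow to the right and rows downward; lengths in m; the calibration is good to about 2 mm. A picture is of the moment at which its call begins: read the wrist's pose just before it. There is no depth.
- robot.close_job(): hands the job in; it is judged then, once.
The state is a dict: "time": time; "joint_positions": joint angles; "qvel": joint speeds; "joint_torque": joint torques, N m; "tool_pos": TCP position; "ee_rot": TCP orientation; "wrist_force": force on the tool from outside, world axes, zero at the start; "wrist_torque": the same for the moment, N m; "width": finger opening in m; "finger_force": force on a finger pad.
Only numpy, scipy, OpenCV 4.12 (cv2) and the standard library are available. Lean on these libraries where they do the work, as an engineer would, in place of code of your own. Each camera call takes 0.05 s, during which the arm holds its last target. There are 200 camera calls.

### The job

Thread the yellow spacer collar onto the steel post of the grey pylon foot, right down onto the foot, and let go of it. Then take the long blue rail beam out of the wooden fuel depot - it is longer than the open part of the roof, so tilt it and draw it out diagonally - and finish still holding it in the gripper, level and still, with its middle over the post and about 80 mm of air between the post's tip and the beam, ready to be fixed. Leave the purple monorail car, the glass dome and the signal lamp where they stand.

Things in the scene. Friction and masses are not known exactly. Their poses are not given: they have to be found in the camera images.
- collar: Yellow plastic spacer collar, a ring 48 mm outside diameter, 21 mm bore, 28 mm high, about 60 g, standing loose on the table, bore upright. Origin: centre of its underside; z up along the bore.
- pylon: Grey round foot, 64 mm diameter, 10 mm high, fixed to the table, with an upright steel post of 14 mm diameter in its middle reaching 62 mm above the table (top 5 mm tapered). Origin: centre of the underside, at table level; z up along the post. A seated collar's underside is 10 mm above this origin.
- post_tip (a point): The tip of the pylon's steel post, 62 mm above the table; z up.
- depot: Wooden shed fixed to the table, long along its y, outside 160 x 270 mm, inside 140 (x) x 250 (y) mm. Floor top 6 mm, wall tops 70 mm above the table, walls 10 mm thick. A red roof panel (underside 70 mm, top 78 mm up) covers the -y end as far as y = -30 mm; from there to the wall at y = +125 mm it is open above (140 x 155 mm). Origin: centre of the underside; z up, +y towards the open end.
- roof_edge (a point): Middle of the lower edge of the depot's roof panel, where the opening begins: 30 mm from the depot's origin towards its roofed end (-y), 70 mm above the table; axes as the depot.
- beam: Blue plastic bar 24 (x) x 220 (y) x 22 (z) mm, about 120 g, white band across the top at its middle, white stripes on the sides. It lies loose and flat on the depot's floor, its y within 0.1 rad of the depot's y, the -y end under the roof. Origin: centre of its underside, y along its length, z up.
- beam_high_end (a point): Middle of the beam's +y end face (the end in the open part), 110 mm from its middle, 11 mm above its underside.
- beam_low_end (a point): Middle of the beam's -y end face (the end under the roof), 110 mm from its middle, 11 mm above its underside.
- car: Purple plastic monorail car, 45 x 130 x 56 mm, loose bystander; leave it alone. Origin: centre of its underside.
- dome: Clear glass dome over a little green tree on a dark wooden base, 100 mm diameter, 84 mm high, loose bystander; leave it alone. Origin: centre of its underside.
- lamp: Stainless steel signal lamp: thin post on a round foot 52 mm in diameter with a 30 mm square lamp head, 133 mm high, loose bystander; leave it alone. Origin: centre of its underside.
There are look-alikes about, which are no part of the job. What is meant by the beam is not orange or red, and is the larger of those in its own colour.

How it is judged:
By the outcome, as a careful person would: the job done as asked, in the order asked, and still so for the second after the job is handed in, while the arm keeps its last pose, push and grip.
It also fails if it takes over 58 s, if anything falls off the work surface, if the arm or the gripper's body presses on something with over 40 N, if the wrist force passes 120 N, or if a joint passes its speed limit or range.

## Working session

There is one attempt and no reset: what is moved stays moved. The work goes in short steps, Python scripts to look and compute and a tool call to move; the robot and the scene stay as the last step left them, time stands still between calls to the robot, and variables do not carry over. Pictures are saved under pics/ and viewed, at most 10 in all, crops included, and the job is handed in when it is done.

Besides the shell and the picture viewer there is one more tool, called by a JSON object that holds its "fn" and its "kwargs". servo_tool: Moves the arm, as the interface text tells. Its arguments: {"type":"object","properties":{"moves":{"type":"array"}},"required":["moves"]}

```bash
ls; mkdir -p pics; cat > h.py <<'E'
import numpy as np, cv2, pickle
from scipy.spatial.transform import Rotation as R
from bench import robot
def cam(s,obs=None):
    K=np.array([[s['fx'],0,s['cx']],[0,s['fy'],s['cy']],[0,0,1.]])
    if 'eye' in s:
        o=np.array(s['orientation'],float); Rm=o if o.shape==(3,3) else R.from_euler('xyz',o).as_matrix() if o.size==3 else R.from_quat(o).as_matrix()
        return K,Rm,np.array(s['eye'])
    T=np.array(s['T_tool_cam']); Rt=R.from_euler('xyz',obs['ee_rot']).as_matrix()
    return K,Rt@T[:3,:3],Rt@T[:3,3]+np.array(obs['tool_pos'])
def take(name,tag):
    o=robot.get_obs(); s=robot.snapshot(name); cv2.imwrite(f'pics/{tag}.png',s['image'])
    pickle.dump(cam(s,o),open(f'pics/{tag}.pkl','wb')); return s,o
def at(tag,uv,z):
    K,Rm,e=pickle.load(open(f'pics/{tag}.pkl','rb')); d=Rm@np.linalg.solve(K,[uv[0],uv[1],1.]); return e+d*(z-e[2])/d[2]
def pix(tag,P):
    K,Rm,e=pickle.load(open(f'pics/{tag}.pkl','rb')); p=K@(Rm.T@(np.array(P,float)-e)); return p[:2]/p[2]
E
python3 - <<'E'
from h import *
for n in('scene','side','wrist'):
    s,o=take(n,n+'0'); print({k:v for k,v in s.items() if k!='image'})
print(o)
a=[cv2.imread(f'pics/{n}0.png') for n in('scene','side','wrist')]
cv2.imwrite('pics/all.png',cv2.resize(np.vstack([np.hstack(a[:2]),np.hstack([a[2],a[2]*0])]),(800,600),interpolation=cv2.INTER_AREA))
E
```

```text
pics
{'fx': 416.69724569180573, 'fy': 416.69724569180573, 'cx': 253.4680968071148, 'cy': 198.43675968721507, 'eye': array([ 1.02217152, -0.43797351,  0.83264297]), 'orientation': array([-2.41913809, -0.00619913,  0.85495592])}
{'fx': 369.9603289095842, 'fy': 369.9603289095842, 'cx': 250.04829296249036, 'cy': 193.10365859531777, 'eye': array([0.13031694, 0.61709066, 0.87963611]), 'orientation': array([-2.43259689,  0.00478253, -2.57940134])}
{'fx': 295.2165098081927, 'fy': 295.2165098081927, 'cx': 255.66404772753745, 'cy': 185.0424597992743, 'T_tool_cam': array([[-5.73800101e-04, -9.63088564e-01, -2.69184117e-01,
         7.84475799e-02],
       [ 9.99999833e-01, -5.71301286e-04, -8.76213308e-05,
         1.39148392e-03],
       [-6.93981307e-05, -2.69184122e-01,  9.63088731e-01,
        -2.16611255e-01],
       [ 0.00000000e+00,  0.00000000e+00,  0.00000000e+00,
         1.00000000e+00]])}
{'time': 0.1, 'joint_positions': array([-1.43808429e+00,  8.79023260e-02,  1.37204785e+00, -4.00198617e-05,
        1.68361456e+00, -1.03083877e-01]), 'qvel': array([ 0.00065945,  0.00048649, -0.00438199,  0.00069365,  0.00011118,
       -0.00014227]), 'joint_torque': array([ 1.66541246e-03, -3.41252625e+01, -3.03301620e+01,  7.19330949e-02,
        3.04484647e-02, -9.89153455e-05]), 'tool_pos': array([ 0.12840437, -0.53422936,  0.16623774]), 'ee_rot': array([-3.13962695e+00, -1.63367000e-04,  2.35791288e-01]), 'wrist_force': array([-0.68644689,  0.69927496,  0.38649373]), 'wrist_torque': array([0.01508439, 0.04891959, 0.04757155]), 'finger_force': 0.0, 'width': 0.09407813573569566}
```

View pics/all.png

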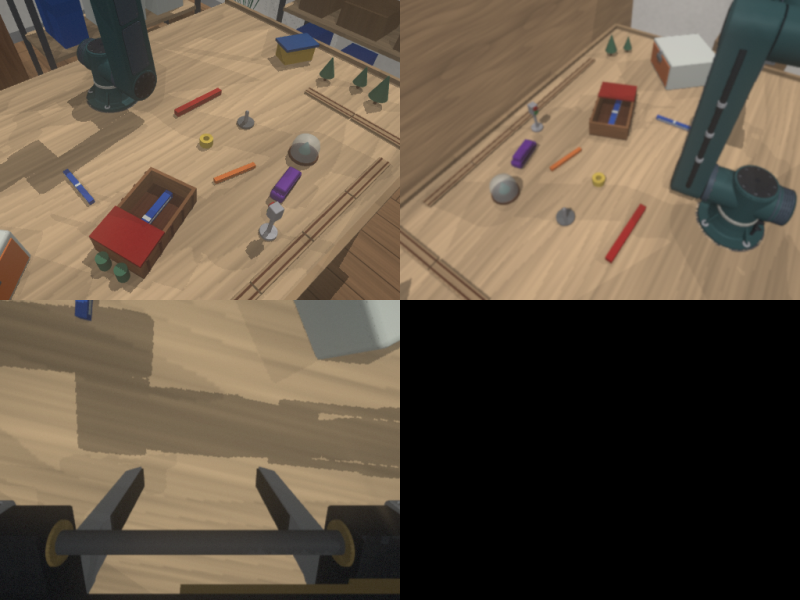

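```bash
python3 - <<'E'
from h import *
a=cv2.imread('pics/scene0.png')[140:350,70:335]; cv2.imwrite('pics/c1.png',cv2.resize(a,None,fx=2.85,fy=2.85,interpolation=cv2.INTER_CUBIC))
a=cv2.imread('pics/side0.png')[95:295,180:400]; cv2.imwrite('pics/c2.png',cv2.resize(a,None,fx=3,fy=3,interpolation=cv2.INTER_CUBIC))
E
```

```text
(no output)
```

View pics/c1.png

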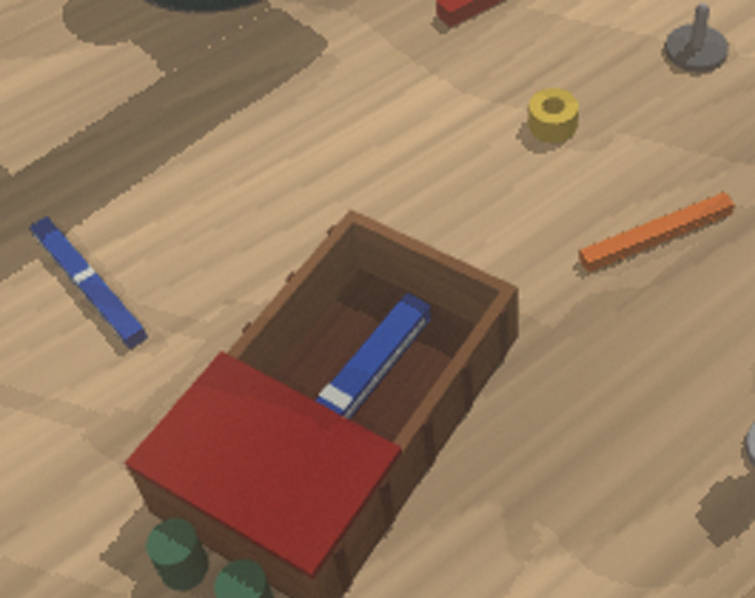

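View pics/c2.png

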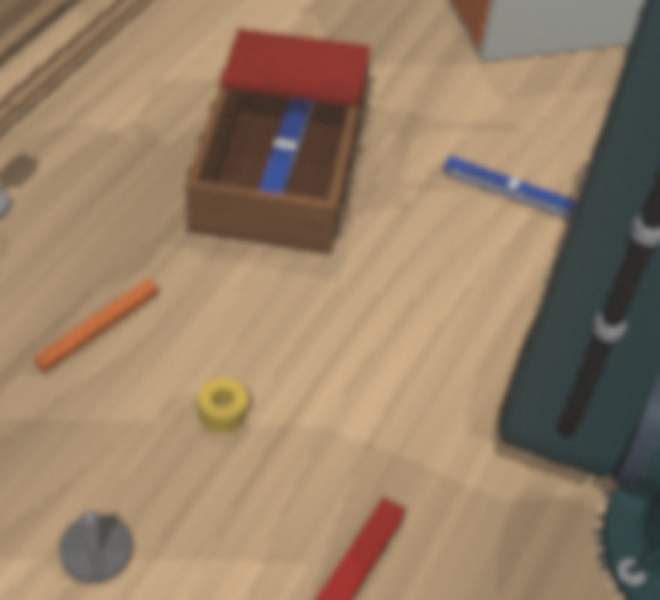

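```bash
python3 - <<'E'
from h import *
f1=lambda u,v:(70+u/2.85,140+v/2.85); f2=lambda u,v:(180+u/3,95+v/3)
for n,a,b,z in [('collar',(554,104),(222,397),.028),('foot',(697,45),(96,545),.01),('tip',(703,9),(90,516),.062),
 ('beam end L',(406,295),(260,189),.028),('beam end R',(431,308),(284,190),.028),('band',(336,395),(285,144),.028),
 ('corner W',(351,211),(339,207),.07),('corner E',(518,290),(190,185),.07),('roofedge W',(223,354),(361,102),.078),('roofedge E',(400,452),(223,90),.078),('roof far W',(128,464),(370,46),.078),('roof far E',(315,573),(238,31),.078)]:
    print(n,at('scene0',f1(*a),z)[:2].round(4),at('side0',f2(*b),z)[:2].round(4))
E
```

```text
collar [0.4499 0.1054] [0.4462 0.1025]
foot [0.4695 0.2839] [0.4629 0.2822]
tip [0.4725 0.2806] [0.4629 0.2834]
beam end L [ 0.5339 -0.1344] [ 0.558 -0.157]
beam end R [ 0.5576 -0.1268] [ 0.5348 -0.1696]
band [ 0.5735 -0.2322] [ 0.5713 -0.2357]
corner W [ 0.4623 -0.1333] [ 0.4544 -0.139 ]
corner E [ 0.6129 -0.0809] [ 0.6023 -0.0852]
roofedge W [ 0.5181 -0.2884] [ 0.508  -0.2912]
roofedge E [ 0.6679 -0.2374] [ 0.6499 -0.2277]
roof far W [ 0.5522 -0.3853] [ 0.5457 -0.3878]
roof far E [ 0.701  -0.3315] [ 0.6928 -0.3309]
```

The beam candidates in the scene view are a red bar (198,100), an orange bar (235,172), a small blue bar on the table (78,186) and a blue bar in the depot (157,207). The enlarged crop confirms the depot one is the target: it is blue, larger than the other blue bar, has the white band and side stripe, and runs under the roof. The collar is at crop pixel (554,104) and the post tip at (703,9). I'll move over the collar first.

{"fn": "servo_tool", "kwargs": {"moves": [[18.4,-21.8,0,0,0],[18.4,-21.8,0,0,0],[18.4,-21.8,0,0,0],[18.4,-21.8,0,0,0],[18.4,-21.8,0,0,0],[18.4,-21.8,0,0,0],[18.4,-21.8,0,0,0],[18.4,-21.8,0,0,0],[18.4,-21.8,0,0,0],[18.4,-21.8,0,0,0]]}}

```text
time: 0.98
tool_pos: [0.3156, -0.1605, 0.1672]
ee_rot: [3.141, -0.001, 0.235]
wrist_force: [0.7, 0.1, 0.2]
width: 0.0941
finger_force: 0.0
```

{"fn": "servo_tool", "kwargs": {"moves": [[7.6,-9.05,0,0,0],[7.6,-9.05,0,0,0],[7.6,-9.05,0,0,0],[7.6,-9.05,0,0,0],[7.6,-9.05,0,0,0],[7.6,-9.05,0,0,0],[7.6,-9.05,0,0,0],[7.6,-9.05,0,0,0],[7.6,-9.05,0,0,0],[7.6,-9.05,0,0,0]]}}

```text
time: 1.82
tool_pos: [0.4468, 0.1016, 0.1667]
ee_rot: [3.141, 0.002, 0.237]
wrist_force: [0.4, -0.5, -0.6]
width: 0.094
finger_force: 0.0
```

```bash
python3 - <<'E'
from h import *
s,o=take('wrist','w1'); print(o['tool_pos'],o['ee_rot'])
print(pix('w1',[.448,.104,.028]))
a=s['image'][100:330,130:390]; cv2.imwrite('pics/w1c.png',cv2.resize(a,None,fx=2.5,fy=2.5,interpolation=cv2.INTER_CUBIC))
E
```

```text
[0.44677425 0.10159764 0.16674323] [3.14090295e+00 1.67910235e-03 2.36503803e-01]
[252.8049147  167.13003733]
```

View pics/w1c.png

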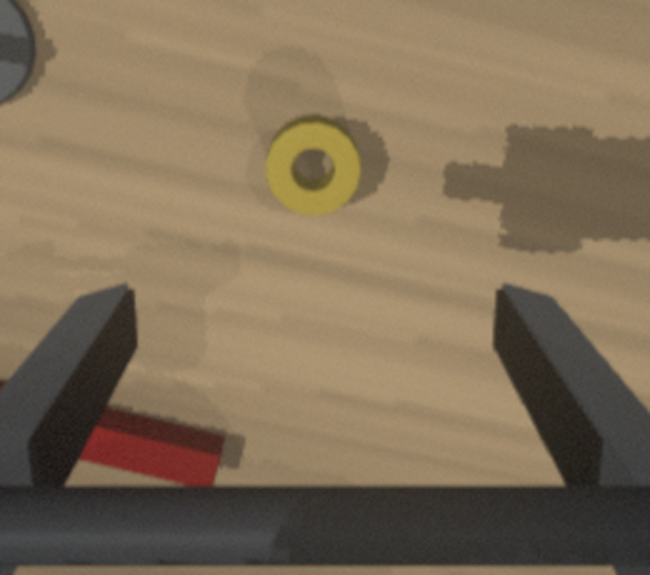

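```bash
python3 - <<'E'
from h import *
print(at('w1',(255.2,167.2),.028), at('w1',(130+240/2.5,100+435/2.5),0.01), at('w1',(130+105/2.5,100+405/2.5),0.02))
E
```

```text
[0.44860216 0.10111745 0.028     ] [0.28280747 0.10443318 0.01      ] [0.29027285 0.18111396 0.02      ]
```

{"fn": "servo_tool", "kwargs": {"moves": [[0.07,0.04,3,0,0],[0.07,0.04,5,0,0],[0.07,0.04,6,0,0],[0.07,0.04,6.4,0,0],[0.07,0.04,6.4,0,0],[0.07,0.04,6.4,0,0],[0.07,0.04,6.4,0,0.5],[0.07,0.04,6.4,0,1],[0.07,0.04,6.4,0,1],[0.07,0.04,6.4,0,1]]}}

```text
time: 2.7
tool_pos: [0.4511, 0.1015, 0.0097]
ee_rot: [3.141, -0.005, 0.236]
wrist_force: [-0.4, -0.5, -0.1]
width: 0.0708
finger_force: 0.0
```

{"fn": "servo_tool", "kwargs": {"moves": [[0,0,0,0,1],[0,0,0,0,1],[0,0,0,0,1],[0,0,0,0,1],[0,0,0,0,1]]}}

```text
time: 3.12
tool_pos: [0.4491, 0.1014, 0.0072]
ee_rot: [3.141, 0.0, 0.236]
wrist_force: [0.3, 0.3, 0.2]
width: 0.0375
finger_force: 0.0
```

```bash
python3 - <<'E'
from h import *
s,o=take('wrist','w2'); print(o['tool_pos'],o['width'],o['finger_force'])
cv2.imwrite('pics/w2c.png',cv2.resize(s['image'],None,fx=1.5,fy=1.5))
E
```

```text
[0.44914901 0.10142743 0.00717899] 0.03752996852069531 0.0
```

View pics/w2c.png

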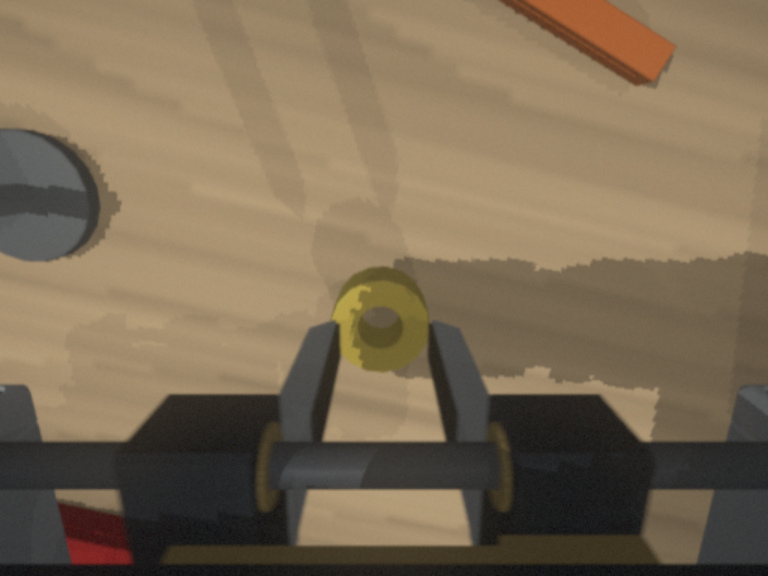

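```bash
python3 - <<'E'
from h import *
print(at('w2',(253.5,213.5),.028), pix('w2',[.4491,.1014,.007]), pix('w2',[.4491,.1014,.026]),pix('w2',[.4486,.1011,.028]))
E
```

```text
[0.45185083 0.10225571 0.028     ] [253.93754049 207.19021838] [253.7929234  216.24685665] [254.02393279 218.02260069]
```

{"fn": "servo_tool", "kwargs": {"moves": [[0,0,0,0,1],[0,0,0,0,1]]}}

```text
time: 3.33
tool_pos: [0.4492, 0.1014, 0.0071]
ee_rot: [3.142, 0.0, 0.236]
wrist_force: [-0.3, -0.1, -0.8]
width: 0.0197
finger_force: 0.0
```

```bash
python3 - <<'E'
from h import *
s,o=take('wrist','w3'); print(o['tool_pos'],o['width'],o['finger_force'])
s2,o=take('side','s3')
p=pix('s3',[.449,.101,.02]).astype(int); print(p)
a=cv2.resize(s['image'][130:330,130:390],None,fx=1.5,fy=1.5); b=cv2.resize(s2['image'][p[1]-50:p[1]+50,p[0]-65:p[0]+65],(390,300))
cv2.imwrite('pics/w3c.png',np.hstack([a,b]))
E
```

```text
[0.44916823 0.10140037 0.00714925] 0.019661048925889223 0.0
[253 228]
```

View pics/w3c.png

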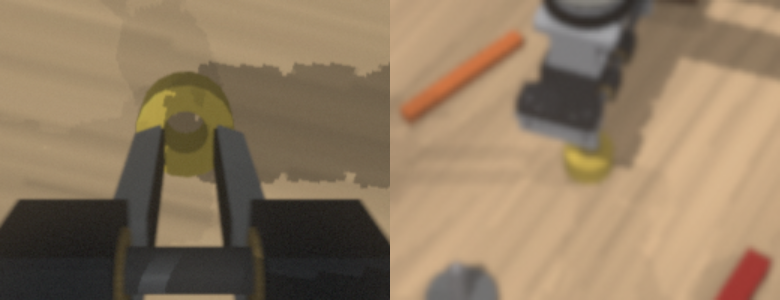

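```bash
python3 - <<'E'
from h import *
s2,o=take('scene','s4')
p=pix('s4',[.449,.101,.03]).astype(int); print(p)
x0,y0=p[0]-60,p[1]-75
b=cv2.resize(s2['image'][y0:y0+100,x0:x0+130],None,fx=6,fy=6,interpolation=cv2.INTER_CUBIC)
for z in(.007,.026,.104): print(z,(pix('s4',[.449,.1014,z])-[x0,y0])*6)
print((pix('s4',[.449,.1014,.028])-[x0,y0])*6)
cv2.imwrite('pics/s4c.png',b)
E
```

```text
[262 176]
0.007 [365.23105122 488.24460054]
0.026 [366.20741045 459.11088242]
0.104 [370.48903011 331.35104102]
[366.31162584 456.0011851 ]
```

View pics/s4c.png

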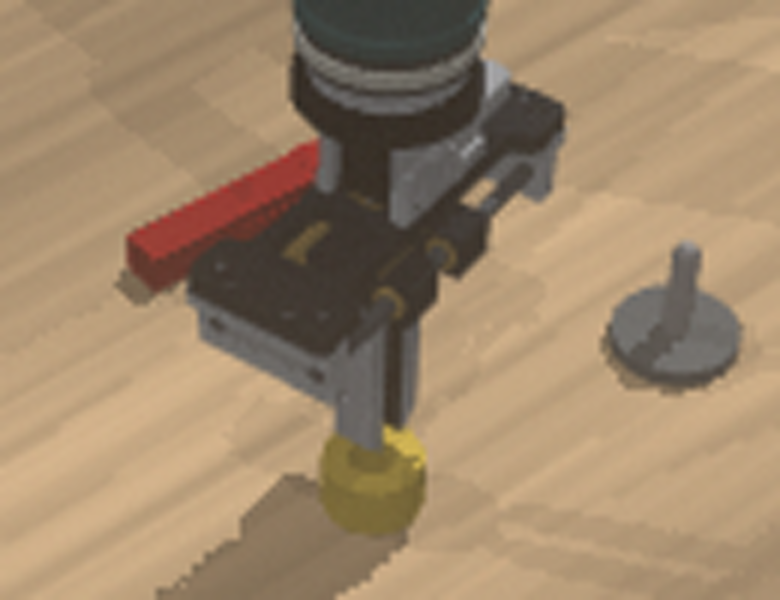

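The fingertips sit about 30 mm above the reported TCP. They are just over the collar's top, at crop (385,438), and closed above it without touching. I'll open and descend in small steps, watching the force.

{"fn": "servo_tool", "kwargs": {"moves": [[0,0,0,0,0.15],[0,0,0,0,0.15],[0,0,0,0,0.15],[0,0,0,0,0.15],[0,0,0,0,0.15],[0,0,0,0,0.15],[0,0,0,0,0.15],[0,0,0.2,0,0.15],[0,0,0.4,0,0.15],[0,0,0.4,0,0.15]]}}

```text
time: 4.32
tool_pos: [0.4481, 0.1012, -0.0042]
ee_rot: [-3.141, 0.003, 0.236]
wrist_force: [0.1, -0.1, -0.7]
width: 0.0711
finger_force: 0.0
```

{"fn": "servo_tool", "kwargs": {"moves": [[0,0,0.2,0,0.15],[0,0,0.3,0,0.15],[0,0,0.4,0,0.15],[0,0,0.4,0,0.15]]}}

```text
time: 4.65
tool_pos: [0.4486, 0.1013, -0.0135]
ee_rot: [-3.141, 0.001, 0.236]
wrist_force: [0.3, -0.2, -0.1]
width: 0.0796
finger_force: 0.0
```

{"fn": "servo_tool", "kwargs": {"moves": [[0,0,0.1,0,0.15],[0,0,0.2,0,0.15],[0,0,0.3,0,0.15],[0,0,0.3,0,1],[0,0,0.3,0,1],[0,0,0.3,0,1],[0,0,0.3,0,1],[0,0,0.3,0,1],[0,0,0.3,0,1],[0,0,0.3,0,1]]}}

```text
time: 5.48
tool_pos: [0.4493, 0.1015, -0.0201]
ee_rot: [-3.142, -0.0, 0.236]
wrist_force: [-0.1, 0.2, 0.3]
width: 0.0467
finger_force: 30.0
```

{"fn": "servo_tool", "kwargs": {"moves": [[0,0,-1.5,0,1],[0,0,-3,0,1],[0.5,-1.5,-4,0,1],[1,-3,-4,0,1],[1.5,-4.3,-4,0,1],[1.5,-4.3,-4,0,1],[1.5,-4.3,-4,0,1],[1.5,-4.3,-4,0,1],[1.5,-4.3,-4,0,1]]}}

```text
time: 6.23
tool_pos: [0.4602, 0.2134, 0.0791]
ee_rot: [3.141, 0.001, 0.235]
wrist_force: [0.3, -0.5, -1.2]
width: 0.0469
finger_force: 30.0
```

```bash
python3 - <<'E'
from h import *
s,o=take('wrist','w5'); print(o['tool_pos'],o['ee_rot'],o['width'],o['finger_force'])
s2,o=take('scene','s5')
for z in(.01,.062): print(pix('w5',[.466,.282,z]))
p=pix('s5',[.462,.25,.06]).astype(int); print(p)
x0,y0=p[0]-50,p[1]-60; print(x0,y0)
b=cv2.resize(s2['image'][y0:y0+100,x0:x0+100],(384,384),interpolation=cv2.INTER_CUBIC)
cv2.imwrite('pics/w5c.png',np.hstack([cv2.resize(s['image'],None,fx=.8,fy=1)[:, :0], s['image'][:, :400],b]))
E
```

```text
[0.4601871  0.21343383 0.07914482] [3.14078472e+00 1.34990844e-03 2.34636158e-01] 0.04686672845740072 29.99962465837598
[187.79140858 162.48244067]
[173.71049447 175.05949108]
[306 146]
256 86
```

View pics/w5c.png

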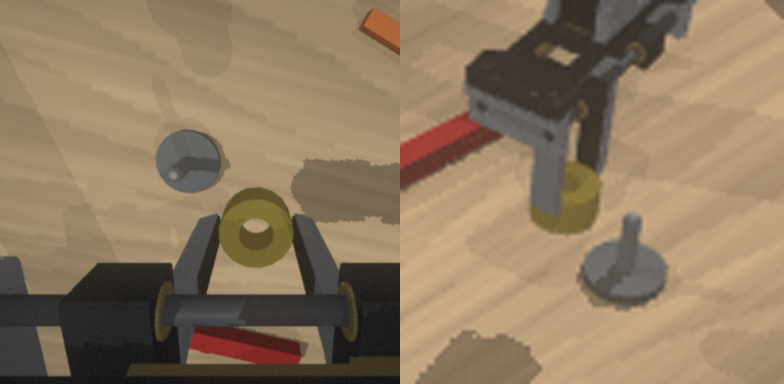

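```bash
python3 - <<'E'
from h import *
t=at('w5',(173,175.5),.062); f=at('w5',(188,160.5),.01); print('tip',t,'foot',f)
for z in(.127,.120,.113):
  c=at('w5',(256.3,232),z); print('collar',c)
  K,Rm,e=pickle.load(open('pics/w5.pkl','rb')); print('depth',(Rm.T@(c-e))[2])
E
```

```text
tip [0.46550041 0.28250413 0.062     ] foot [0.46800146 0.28214018 0.01      ]
collar [0.46161889 0.21201523 0.127     ]
depth 0.18337255498981628
collar [0.45848781 0.2112455  0.12      ]
depth 0.190983747043497
collar [0.45535672 0.21047577 0.113     ]
depth 0.19859493909717768
```

{"fn": "servo_tool", "kwargs": {"moves": [[0.5,-1.5,0,0,1],[0.83,-2.67,0,0,1],[0.83,-2.67,0,0,1],[0.83,-2.67,0.5,0,1],[0.83,-2.67,1,0,1],[0.83,-2.67,1.3,0,1],[0.83,-2.67,1.4,0,1],[0.83,-2.67,1.4,0,1],[0.83,-2.67,1.4,0,1]]}}

```text
time: 7.08
tool_pos: [0.4651, 0.2837, 0.0444]
ee_rot: [3.141, 0.001, 0.235]
wrist_force: [0.6, 0.2, 0.0]
width: 0.0466
finger_force: 30.0
```

```bash
python3 - <<'E'
from h import *
s,o=take('wrist','w6'); print(o['tool_pos'],o['wrist_force'])
s2,o=take('scene','s6'); s3,o=take('side','d6')
def crop(im,t):
    x,y=pix(t,[.466,.282,.06]).astype(int); return cv2.resize(im[y-30:y+35,x-32:x+33],(390,390),interpolation=cv2.INTER_CUBIC)
b=cv2.resize(s['image'][170:300,190:320],(390,390),interpolation=cv2.INTER_CUBIC)
a=crop(s2['image'],'s6')
cv2.imwrite('pics/w6c.png',np.hstack([b,a]))
for z in(.062,): print((pix('w6',[.466,.2823,z])-[190,170])*3)
E
```

```text
[0.46508136 0.28366687 0.04437314] [0.55245786 0.18514077 0.03590696]
[197.78388466 134.47752435]
```

View pics/w6c.png

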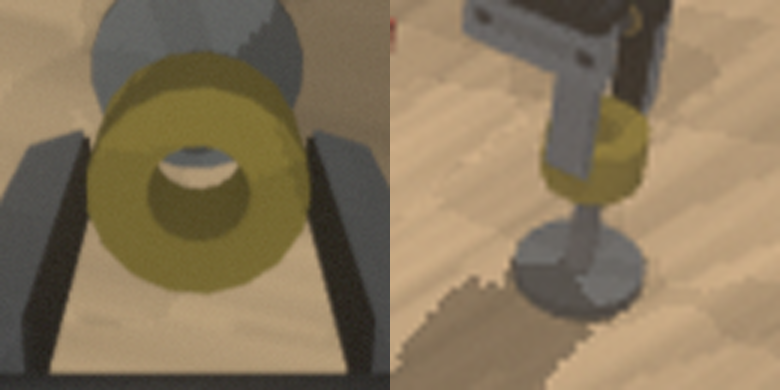

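```bash
python3 - <<'E'
from h import *
g=lambda u,v:(190+u/3,170+v/3)
print('bore top',at('w6',g(199,194),.0925),'bore bot',at('w6',g(200,148),.0645),'foot',at('w6',g(197,64),.01))
x,y=pix('s6',[.466,.282,.06]).astype(int)
for P in([.466,.2823,.01],[.466,.2823,.062],[.466,.2823,.0645],[.466,.2823,.0925],[.4651,.2837,.0925]): print(P,(pix('s6',P)-[x-32,y-30])*6)
im=cv2.imread('pics/s6.png'); h=cv2.cvtColor(im,cv2.COLOR_BGR2HSV)
m=cv2.inRange(h,(20,110,60),(35,255,255))[y-30:y+35,x-32:x+33]; ys,xs=np.nonzero(m); print('yellow',xs.min()*6,xs.max()*6+6,ys.min()*6,ys.max()*6+6)
d=cv2.imread('pics/w6.png')[170:300,190:320]
for r in range(46,60): print(r*3,d[r,[58,62,66,70,74]].sum(1))
E
```

```text
bore top [0.46486124 0.28180788 0.0925    ] bore bot [0.46372874 0.28121822 0.0645    ] foot [0.46780915 0.28290415 0.01      ]
[0.466, 0.2823, 0.01] [181.66449935 260.4435715 ]
[0.466, 0.2823, 0.062] [194.32895158 178.29040098]
[0.466, 0.2823, 0.0645] [194.95914842 174.20237034]
[0.466, 0.2823, 0.0925] [202.15825966 127.50237869]
[0.4651, 0.2837, 0.0925] [202.82318468 125.25503776]
yellow 150 258 96 204
138 [290 296 292 288 292]
141 [291 294 294 295 293]
144 [281 269 269 281 297]
147 [280 232 226 253 288]
150 [282 218 209 257 287]
153 [271 248 246 280 291]
156 [275 265 276 284 289]
159 [271 276 271 286 296]
162 [281 278 278 291 342]
165 [357 333 319 338 409]
168 [407 399 402 397 441]
171 [416 436 439 445 442]
174 [408 438 447 446 438]
177 [398 429 440 446 398]
```

{"fn": "servo_tool", "kwargs": {"moves": [[0.13,0.03,0,0,1],[0.13,0.03,0,0,1],[0.13,0.03,0.1,0,1],[0.13,0.03,0.2,0,1],[0.13,0.03,0.3,0,1],[0.13,0.03,0.3,0,1]]}}

```text
time: 7.73
tool_pos: [0.4679, 0.2842, 0.0363]
ee_rot: [3.141, 0.002, 0.236]
wrist_force: [-0.6, 0.4, -0.6]
width: 0.0468
finger_force: 30.0
```

{"fn": "servo_tool", "kwargs": {"moves": [[0,0,0.2,0,1],[0,0,0.4,0,1],[0,0,0.7,0,1],[0,0,0.7,0,1]]}}

```text
time: 8.07
tool_pos: [0.467, 0.2838, 0.0175]
ee_rot: [3.141, 0.004, 0.236]
wrist_force: [-0.7, -0.6, -0.9]
width: 0.0466
finger_force: 30.0
```

{"fn": "servo_tool", "kwargs": {"moves": [[0,0,0.4,0,1],[0,0,0.7,0,1],[0,0,0.95,0,1],[0,0,1.05,0,1],[0,0,1.05,0,1]]}}

```text
time: 8.48
tool_pos: [0.4676, 0.284, -0.0079]
ee_rot: [3.141, 0.002, 0.236]
wrist_force: [0.1, 0.1, -0.6]
width: 0.0467
finger_force: 30.0
```

{"fn": "servo_tool", "kwargs": {"moves": [[0,0,0.09,0,1],[0,0,0.09,0,1],[0,0,0.09,0,0.2],[0,0,0.09,0,0.2],[0,0,0.09,0,0.2],[0,0,0.09,0,0.2],[0,0,0.09,0,0.2],[0,0,0.09,0,0.2]]}}

```text
time: 9.15
tool_pos: [0.4686, 0.2845, -0.0086]
ee_rot: [3.142, -0.0, 0.236]
wrist_force: [-0.8, 1.0, -0.0]
width: 0.0749
finger_force: 0.0
```

{"fn": "servo_tool", "kwargs": {"moves": [[0,0,-1.5,0,0.2],[0,0,-3,0,0.2],[0,0,-4.6,0,0.2],[0,0,-6.2,0,0.2],[0,1.2,-7.3,-1,0.2],[0,2.6,-8.3,-2,0.2],[0,4.2,-8.3,-3,0.2],[0,5.8,-8.3,-4,0.2],[0,7.4,-8.3,-5,0.2],[0,9,-8.3,-6,0.2]]}}

```text
time: 9.98
tool_pos: [0.5213, 0.064, 0.1993]
ee_rot: [3.141, -0.001, 0.87]
wrist_force: [0.4, 0.5, -0.3]
width: 0.0753
finger_force: 0.0
```

```bash
python3 - <<'E'
from h import *
# plate corner height in s4 and collar check
P=np.array([(200,335),(335,400),(190,290)])/6+[202,101]
t=np.array([.449,.1014]); c,s=np.cos(.236),np.sin(.236)
for p in P:
  for z in(.05,.065,.08,.095,.11,.13):
    q=at('s4',p,z)[:2]-t; print(p.round(1),z,'tool xy mm',(1000*np.array([c*q[0]+s*q[1], s*q[0]-c*q[1]])).round())
print(robot.get_obs()['tool_pos'],robot.get_obs()['ee_rot'])
s2,o=take('scene','s7'); im=s2['image']; h=cv2.cvtColor(im,cv2.COLOR_BGR2HSV)
m=cv2.inRange(h,(20,110,60),(35,255,255)); ys,xs=np.nonzero(m[100:220,220:400]); print('collar bbox',xs.min()+220,xs.max()+220,ys.min()+100,ys.max()+100)
for z in(.01,.038): print(pix('s7',[.468,.283,z]))
E
```

```text
[235.3 156.8] 0.05 tool xy mm [-94.  -1.]
[235.3 156.8] 0.065 tool xy mm [-84.  12.]
[235.3 156.8] 0.08 tool xy mm [-74.  24.]
[235.3 156.8] 0.095 tool xy mm [-64.  37.]
[235.3 156.8] 0.11 tool xy mm [-54.  49.]
[235.3 156.8] 0.13 tool xy mm [-40.  66.]
[257.8 167.7] 0.05 tool xy mm [-19.  -3.]
[257.8 167.7] 0.065 tool xy mm [-11.  10.]
[257.8 167.7] 0.08 tool xy mm [-2. 23.]
[257.8 167.7] 0.095 tool xy mm [ 7. 35.]
[257.8 167.7] 0.11 tool xy mm [15. 48.]
[257.8 167.7] 0.13 tool xy mm [27. 65.]
[233.7 149.3] 0.05 tool xy mm [-116.  -23.]
[233.7 149.3] 0.065 tool xy mm [-106.  -10.]
[233.7 149.3] 0.08 tool xy mm [-95.   3.]
[233.7 149.3] 0.095 tool xy mm [-85.  16.]
[233.7 149.3] 0.11 tool xy mm [-74.  29.]
[233.7 149.3] 0.13 tool xy mm [-60.  47.]
[0.52126214 0.06397226 0.19926485] [ 3.14064746e+00 -7.54652415e-04  8.69732236e-01]
collar bbox 307 324 143 160
[313.94667137 155.65722735]
[315.07848236 148.39656575]
```

{"fn": "servo_tool", "kwargs": {"moves": [[-1,1.1,0,-1,0.2],[-2,2.2,0,-2,0.2],[-3,3.3,0,-3,0.2],[-4,4.4,0,-4,0.2],[-5,5.5,0,-5,0.2],[-5.8,6.4,0,-6,0.2],[-5.8,6.4,0,-7,0.2],[-5.8,6.4,0,-8.2,0.2],[-5.8,6.4,0,-9.2,0.2],[-5.8,6.4,0,-9.2,0.2]]}}

```text
time: 10.87
tool_pos: [0.5486, -0.1487, 0.1986]
ee_rot: [-3.141, -0.0, 1.828]
wrist_force: [1.0, 0.2, -0.4]
width: 0.0753
finger_force: 0.0
```

```bash
python3 - <<'E'
from h import *
s,o=take('wrist','w7'); print(o['tool_pos'],o['ee_rot'])
h=cv2.cvtColor(s['image'],cv2.COLOR_BGR2HSV)
m=cv2.inRange(h,(105,100,40),(130,255,255))
n,l,st,ce=cv2.connectedComponentsWithStats(m); 
for i in range(1,n):
  if st[i,4]>150:
    ys,xs=np.nonzero(l==i); r=cv2.minAreaRect(np.c_[xs,ys].astype(np.float32)); bp=cv2.boxPoints(r); print(st[i],[at('w7',p,.028)[:2].round(4).tolist() for p in bp])
w=cv2.inRange(h,(0,0,150),(179,60,255)); n,l,st,ce=cv2.connectedComponentsWithStats(w)
for i in range(1,n):
  if 30<st[i,4]<3000: print('white',st[i],at('w7',ce[i],.028)[:2])
r=cv2.inRange(h,(0,120,50),(8,255,255))|cv2.inRange(h,(172,120,50),(179,255,255)); ys,xs=np.nonzero(r); print('red',xs.min(),xs.max(),ys.min(),ys.max(),r.sum()/255)
for P in([.572,-.233,.028],[.5458,-.1306,.028],[.586,-.261,.078]): print(pix('w7',P))
E
```

```text
[ 0.54856316 -0.14865351  0.19858152] [-3.14130121e+00 -1.81663455e-04  1.82800271e+00]
[ 245  147   20   74 1259] [[0.529, -0.1331], [0.551, -0.1264], [0.5816, -0.225], [0.5581, -0.2323]]
[ 29 222  50  20 499] [[0.2592, -0.3273], [0.2611, -0.3109], [0.3317, -0.3084], [0.3304, -0.3249]]
[249 230  17  31 496] [[0.5641, -0.2455], [0.5861, -0.2397], [0.5986, -0.2857], [0.5759, -0.2916]]
[ 86 234  53  19 531] [[0.3413, -0.3297], [0.3415, -0.3094], [0.4139, -0.301], [0.4147, -0.3213]]
white [465 101  11   9  42] [ 0.79210734 -0.00838013]
white [248 221  18   9 148] [ 0.57272638 -0.23552428]
red 202 326 237 334 4715.0
[256.6133039  223.44678301]
[257.17614184 148.93861483]
[261.72736474 261.12555321]
```

{"fn": "servo_tool", "kwargs": {"moves": [[-1.2,-0.1,1.5,-0.3,0.4],[-1.2,-0.1,3,-0.3,0.4],[-1.2,-0.1,4.5,-0.3,0.4],[-1.2,-0.1,6,-0.3,0.4],[-1.2,-0.1,7,-0.3,0.4],[-1.2,-0.1,7.6,-0.3,0.4],[-1.2,-0.1,8,-0.3,0.4],[-1.2,-0.1,8.3,-0.3,0.4],[-1.2,-0.1,8.3,-0.3,0.4]]}}

```text
time: 11.67
tool_pos: [0.5532, -0.1776, -0.0098]
ee_rot: [-3.14, -0.001, 1.858]
wrist_force: [0.9, 0.9, 0.6]
width: 0.0565
finger_force: 0.0
```

{"fn": "servo_tool", "kwargs": {"moves": [[0,0,0.1,0,0.4],[0,0,0.2,0,0.4],[0,0,0.3,0,0.4],[0,0,0.36,0,0.4],[0,0,0.36,0,0.4]]}}

```text
time: 12.08
tool_pos: [0.5539, -0.1782, -0.0175]
ee_rot: [3.141, 0.0, 1.859]
wrist_force: [0.2, -0.0, -0.2]
width: 0.0563
finger_force: 0.0
```

{"fn": "servo_tool", "kwargs": {"moves": [[0,0,0,0,1],[0,0,0,0,1],[0,0,0,0,1],[0,0,0,0,1],[0,0,0,0,1],[0,0,0,0,1],[0,0,0,0,1]]}}

```text
time: 12.67
tool_pos: [0.5539, -0.1782, -0.0176]
ee_rot: [3.141, 0.0, 1.859]
wrist_force: [0.3, -0.2, 0.5]
width: 0.0237
finger_force: 30.0
```

{"fn": "servo_tool", "kwargs": {"moves": [[0,0,-0.3,0,1],[0,0,-0.6,0,1],[0,0,-0.9,0,1],[0,0,-1.2,0,1],[0,0,-1.4,0,1],[0,0,-1.4,0,1]]}}

```text
time: 13.17
tool_pos: [0.5551, -0.1787, 0.0195]
ee_rot: [3.139, 0.002, 1.859]
wrist_force: [-0.1, 0.2, -0.9]
width: 0.0234
finger_force: 30.0
```

{"fn": "servo_tool", "kwargs": {"moves": [[0,0,-0.2,0,1],[0,0,-0.4,0,1],[0,0,-0.6,0,1],[0,0,-0.8,0,1],[0,0,-0.8,0,1]]}}

```text
time: 13.58
tool_pos: [0.5541, -0.1781, 0.0383]
ee_rot: [3.141, 0.0, 1.859]
wrist_force: [-2.1, 1.0, -2.1]
width: 0.0233
finger_force: 30.0
```

```bash
cat > tilt.py <<'E'
import sys
from h import *
t=sys.argv[1]
for n in('scene','side'):
  s,o=take(n,n+t); h=cv2.cvtColor(s['image'],cv2.COLOR_BGR2HSV); m=cv2.inRange(h,(105,100,40),(130,255,255))
  k,l,st,ce=cv2.connectedComponentsWithStats(m)
  for i in range(1,k):
    if st[i,4]>40 and 80<ce[i][0]<420 and ce[i][1]>100: 
      ys,xs=np.nonzero(l==i); print(n,st[i],cv2.boxPoints(cv2.minAreaRect(np.c_[xs,ys].astype(np.float32))).round(0).tolist())
print(o['tool_pos'],o['wrist_force'],o['wrist_torque'])
E
python3 tilt.py a
```

```text
scene [ 81 216  19  21 152] [[80.0, 220.0], [85.0, 215.0], [100.0, 232.0], [95.0, 237.0]]
scene [ 98 236  21  23 173] [[97.0, 240.0], [103.0, 235.0], [119.0, 254.0], [113.0, 259.0]]
scene [183 239  20  29 252] [[183.0, 262.0], [200.0, 238.0], [208.0, 244.0], [191.0, 268.0]]
scene [173 268  14  13 105] [[173.0, 276.0], [178.0, 267.0], [187.0, 272.0], [181.0, 281.0]]
side [266 134   9  22 124] [[264.0, 154.0], [270.0, 133.0], [277.0, 135.0], [271.0, 156.0]]
[ 0.55385534 -0.17813186  0.03776588] [-0.01513029 -0.09449279 -2.22935254] [ 0.12788043 -0.07242038  0.02441002]
```

{"fn": "servo_tool", "kwargs": {"moves": [[0,0,-0.2,0,1],[0,0,-0.4,0,1],[0,0,-0.6,0,1],[0,0,-0.8,0,1],[0,0,-1,0,1],[0,0,-1,0,1]]}}

```text
time: 14.18
tool_pos: [0.5544, -0.1783, 0.0639]
ee_rot: [3.14, 0.001, 1.859]
wrist_force: [-1.0, -0.2, -2.1]
width: 0.0237
finger_force: 30.0
```

{"fn": "servo_tool", "kwargs": {"moves": [[0,0,-0.2,0,1],[0,0,-0.4,0,1],[0,0,-0.6,0,1],[0,0,-0.8,0,1],[0,0,-1,0,1],[0,0,-1.2,0,1],[0,0,-1.2,0,1]]}}

```text
time: 14.77
tool_pos: [0.5544, -0.1783, 0.0939]
ee_rot: [3.14, 0.001, 1.859]
wrist_force: [-1.1, 0.7, -2.9]
width: 0.0232
finger_force: 30.0
```

```bash
python3 tilt.py b; python3 - <<'E'
from h import *
# predicted pixel positions for tilt hypotheses; gripped point 60 mm from mid
o=robot.get_obs(); d=np.array([-.286,.958]); z=.017+o['tool_pos'][2]+.0176
for th in(15,25,30,37,45):
  c,s=np.cos(np.radians(th)),np.sin(np.radians(th))
  f=lambda u:[*(np.array(o['tool_pos'][:2])+d*u*c),z+u*s]
  print(th,'high',pix('sceneb',f(.05)).round(),pix('sideb',f(.05)).round(),'band',pix('sceneb',f(-.06)).round(),pix('sideb',f(-.06)).round(),'low',f(-.17))
E
```

```text
scene [ 81 216  19  20 148] [[80.0, 220.0], [85.0, 215.0], [100.0, 232.0], [95.0, 237.0]]
scene [184 221  18  35 276] [[184.0, 251.0], [198.0, 221.0], [207.0, 225.0], [193.0, 255.0]]
scene [ 98 236  22  23 158] [[97.0, 240.0], [103.0, 235.0], [119.0, 255.0], [114.0, 259.0]]
scene [172 257  18  23 215] [[171.0, 275.0], [181.0, 256.0], [190.0, 261.0], [181.0, 280.0]]
side [265 129  10   8  65] [[265.0, 129.0], [274.0, 129.0], [274.0, 136.0], [265.0, 136.0]]
[ 0.55419644 -0.1781454   0.09328795] [-2.44895074e-04  8.42073208e-02 -1.66749216e+00] [0.29252437 0.00581833 0.03090207]
15 high [212. 214.] [269. 138.] band [182. 257.] [276. 124.] low [np.float64(0.6010492432232343), np.float64(-0.33536144581071936), np.float64(0.08344305362096818)]
25 high [211. 213.] [269. 135.] band [184. 258.] [276. 127.] low [np.float64(0.5981506141547817), np.float64(-0.32565205193807045), np.float64(0.0555971867924778)]
30 high [210. 212.] [269. 134.] band [185. 259.] [275. 129.] low [np.float64(0.5961920846810592), np.float64(-0.3190916630016154), np.float64(0.042442291288396716)]
37 high [209. 212.] [269. 132.] band [186. 259.] [275. 131.] low [np.float64(0.5929155880475592), np.float64(-0.3081165449075838), np.float64(0.025133737352548494)]
45 high [207. 211.] [270. 130.] band [188. 259.] [275. 133.] low [np.float64(0.5884654612503497), np.float64(-0.2932101761253228), np.float64(0.007234138486683625)]
```

{"fn": "servo_tool", "kwargs": {"moves": [[0.3,0,-0.22,0,1],[0.6,0,-0.45,0,1],[0.9,0,-0.68,0,1],[1.2,0,-0.9,0,1],[1.2,0,-0.9,0,1]]}}

```text
time: 15.28
tool_pos: [0.5458, -0.1478, 0.117]
ee_rot: [3.139, 0.001, 1.861]
wrist_force: [-0.2, 1.1, -1.8]
width: 0.0234
finger_force: 30.0
```

{"fn": "servo_tool", "kwargs": {"moves": [[0.3,0,-0.22,0,1],[0.6,0,-0.45,0,1],[0.9,0,-0.68,0,1],[1.2,0,-0.9,0,1],[1.5,0,-1.1,0,1],[1.8,0,-1.3,0,1],[1.8,0,-1.3,0,1]]}}

```text
time: 15.87
tool_pos: [0.533, -0.105, 0.1491]
ee_rot: [3.139, 0.001, 1.86]
wrist_force: [-0.5, -0.1, -0.4]
width: 0.0234
finger_force: 30.0
```

```bash
python3 tilt.py c
```

```text
scene [204 180  18  35 261] [[204.0, 210.0], [219.0, 180.0], [227.0, 184.0], [212.0, 214.0]]
scene [ 81 216  19  20 149] [[80.0, 220.0], [85.0, 215.0], [100.0, 232.0], [95.0, 237.0]]
scene [180 216  29  49 486] [[179.0, 260.0], [201.0, 216.0], [210.0, 220.0], [188.0, 265.0]]
scene [ 98 236  22  23 170] [[97.0, 240.0], [103.0, 235.0], [119.0, 254.0], [114.0, 259.0]]
side [259 129  11  11  85] [[258.0, 137.0], [261.0, 127.0], [269.0, 129.0], [266.0, 140.0]]
[ 0.5328986  -0.10566258  0.14842332] [ 0.29810193 -0.42543559 -1.27221533] [ 0.03312589 -0.12068378 -0.02751397]
```

```bash
python3 - <<'E'
from h import *
from scipy.optimize import least_squares
o=robot.get_obs(); p=o['tool_pos']; d=np.array([-.286,.958])
def f(u,th,z): return [*(p[:2]+d*u*np.cos(th)),z+u*np.sin(th)]
# top-surface ends ~: mean of mask covers top+side; use axis line ends; low end far
def res(v):
  th,s=v; z=p[2]+.0346
  return np.r_[pix('scenec',f(.11-s,th,z))-[223,182],pix('scenec',f(-.11-s,th,z))-[184,262]]
r=least_squares(res,[.6,.06]); print(np.degrees(r.x[0]),r.x[1],r.fun,'low',f(-.11-r.x[1],r.x[0],p[2]+.0346))
print('side pred',pix('sidec',f(.11-r.x[1],r.x[0],p[2]+.0346)),pix('sidec',f(-.11-r.x[1],r.x[0],p[2]+.0346)))
E
```

```text
43.998420587956225 0.07055628858972433 [ 2.02182174 -5.94863844  2.05987693  8.0496341 ] low [np.float64(0.5698107326817298), np.float64(-0.23048512426458573), np.float64(0.05688610592307977)]
side pred [264.66113914 131.81383384] [275.00053683 137.5599175 ]
```

{"fn": "servo_tool", "kwargs": {"moves": [[0,0,-0.6,0,1],[0,0,-1.3,0,1],[0,0,-2,0,1],[0.3,0,-2.8,0,1],[1,-0.3,-3,0,1],[2,-0.8,-3,0,1],[3,-1.2,-3,0,1],[4,-1.7,-3,0,1],[5,-2.2,-3,0,1],[6,-2.7,-3,0,1]]}}

```text
time: 16.8
tool_pos: [0.4241, 0.0188, 0.2217]
ee_rot: [-3.141, -0.0, 1.858]
wrist_force: [-0.2, -0.2, -0.9]
width: 0.0237
finger_force: 30.0
```

{"fn": "servo_tool", "kwargs": {"moves": [[1,-0.5,0.5,0,1],[2,-0.9,1.5,0,1],[2.5,-1.1,2.5,0,1],[2.5,-1.1,3.3,0,1],[2.5,-1.1,3.8,0,1],[2.5,-1.1,4.2,0,1],[2.5,-1.1,4.6,0,1],[2.5,-1.1,4.6,0,1]]}}

```text
time: 17.47
tool_pos: [0.3799, 0.0702, 0.1052]
ee_rot: [-3.138, -0.001, 1.858]
wrist_force: [-0.5, -0.1, -1.1]
width: 0.0237
finger_force: 30.0
```

{"fn": "servo_tool", "kwargs": {"moves": [[0,0,0.3,0,1],[0,0,0.6,0,1],[0,0,0.9,0,1],[0,0,1.2,0,1],[0,0,1.5,0,1],[0,0,1.8,0,1],[0,0,2.1,0,1],[0,0,2.4,0,1]]}}

```text
time: 18.13
tool_pos: [0.3814, 0.0707, 0.047]
ee_rot: [3.141, 0.0, 1.859]
wrist_force: [-0.2, 0.7, 1.5]
width: 0.0236
finger_force: 30.0
```

{"fn": "servo_tool", "kwargs": {"moves": [[0,0,0.3,0,1],[0,0,0.6,0,1],[0,0,0.9,0,1],[0,0,1.2,0,1],[0,0,1.5,0,1],[0,0,1.8,0,1],[0,0,2,0,1],[0,0,2,0,1]]}}

```text
time: 18.8
tool_pos: [0.3801, 0.0703, -0.0042]
ee_rot: [-3.139, -0.0, 1.859]
wrist_force: [-0.1, 0.6, 0.2]
width: 0.0232
finger_force: 30.0
```

{"fn": "servo_tool", "kwargs": {"moves": [[0,0,0.15,0,1],[0,0,0.3,0,1],[0,0,0.45,0,1],[0,0,0.58,0,1],[0,0,0.65,0,1],[0,0,0.65,0,1]]}}

```text
time: 19.3
tool_pos: [0.3807, 0.0704, -0.0195]
ee_rot: [-3.141, 0.0, 1.859]
wrist_force: [-0.2, -0.2, 0.4]
width: 0.0236
finger_force: 30.0
```

{"fn": "servo_tool", "kwargs": {"moves": [[0,0,0,0,0.4],[0,0,0,0,0.4],[0,0,0,0,0.4],[0,0,0,0,0.4],[0,0,-0.5,0,0.4],[-0.6,0,-2,0,0.4],[-1.2,0,-3.5,0,0.4],[-2,0,-5,0,0.4],[-2.6,0,-6,0,0.4],[-2.6,0,-6,0,0.4]]}}

```text
time: 20.13
tool_pos: [0.4042, 0.0056, 0.1379]
ee_rot: [3.13, 0.006, 1.856]
wrist_force: [1.2, -0.3, 0.4]
width: 0.0566
finger_force: 0.0
```

```bash
cat > bm.py <<'E'
import sys
from h import *
t=sys.argv[1]; s,o=take('wrist',t); print(o['tool_pos'],o['ee_rot'],o['width'])
h=cv2.cvtColor(s['image'],cv2.COLOR_BGR2HSV)
m=cv2.inRange(h,(105,100,40),(130,255,255))
n,l,st,ce=cv2.connectedComponentsWithStats(m)
for i in range(1,n):
  if st[i,4]>150:
    ys,xs=np.nonzero(l==i); r=cv2.minAreaRect(np.c_[xs,ys].astype(np.float32)); bp=cv2.boxPoints(r); print(st[i],[at(t,p,.022)[:2].round(4).tolist() for p in bp])
w=cv2.inRange(h,(0,0,130),(179,60,255)); n,l,st,ce=cv2.connectedComponentsWithStats(w)
for i in range(1,n):
  if 30<st[i,4]<3000: print('white',st[i],at(t,ce[i],.022)[:2])
E
python3 bm.py w8
```

```text
[0.40418293 0.00562711 0.13786651] [3.12999354 0.00649418 1.85607002] 0.0566344186905114
[ 240   60   21   96 1963] [[0.3563, 0.1155], [0.3763, 0.1214], [0.4049, 0.0254], [0.383, 0.0191]]
[ 242  168   19   80 1467] [[0.3893, 0.0051], [0.4092, 0.0109], [0.4378, -0.0855], [0.4163, -0.0917]]
white [240 156  23  12 254] [0.39730911 0.01485627]
```

{"fn": "servo_tool", "kwargs": {"moves": [[0.44,-0.2,1.5,0,0.4],[0.44,-0.2,3,0,0.4],[0.44,-0.2,4.5,0,0.4],[0.44,-0.2,5.5,0,0.4],[0.44,-0.2,6,0,0.4],[0.44,-0.2,6.3,0,0.4],[0.44,-0.2,6.4,0,0.4],[0.44,-0.2,6.4,0,1],[0.44,-0.2,6.4,0,1],[0.44,-0.2,6.4,0,1]]}}

```text
time: 21.02
tool_pos: [0.3928, 0.0173, -0.0278]
ee_rot: [3.139, 0.001, 1.859]
wrist_force: [0.7, 0.9, -0.6]
width: 0.04
finger_force: 0.0
```

{"fn": "servo_tool", "kwargs": {"moves": [[0,0,0,0,1],[0,0,0,0,1],[0,0,0,0,1],[0,0,0,0,1]]}}

```text
time: 21.35
tool_pos: [0.3928, 0.0173, -0.028]
ee_rot: [3.139, 0.001, 1.859]
wrist_force: [1.2, 1.2, 3.4]
width: 0.0237
finger_force: 30.0
```

{"fn": "servo_tool", "kwargs": {"moves": [[0,0,-0.6,0,1],[0,0,-1.4,0,1],[0,0,-2.4,0,1],[0,0,-3.4,0,1],[0.4,0.2,-4.4,0,1],[1.2,0.6,-5.4,0,1],[2.1,1.2,-6,0,1],[3,1.8,-6,0,1],[4,2.4,-6,0,1],[5,3,-6,0,1]]}}

```text
time: 22.18
tool_pos: [0.4279, 0.1596, 0.1211]
ee_rot: [-3.141, 0.0, 1.858]
wrist_force: [0.4, 0.2, -0.6]
width: 0.0236
finger_force: 30.0
```

{"fn": "servo_tool", "kwargs": {"moves": [[1,0.6,0,0,1],[2,1.3,0,0,1],[3,1.9,0,0,1],[3.8,2.4,0,0,1],[4.3,2.7,0.1,0,1],[4.5,2.83,0.2,0,1],[4.5,2.83,0.3,0,1],[4.5,2.83,0.3,0,1],[4.5,2.83,0.3,0,1],[4.5,2.83,0.3,0,1]]}}

```text
time: 23.02
tool_pos: [0.4637, 0.2852, 0.1136]
ee_rot: [-3.141, 0.0, 1.857]
wrist_force: [0.3, -0.1, -0.7]
width: 0.0239
finger_force: 30.0
```

```bash
python3 - <<'E'
from h import *
w,o=take('wrist','wf'); s,_=take('scene','sf'); d,_=take('side','df')
print(o['tool_pos'],o['ee_rot'],o['wrist_force'],o['wrist_torque'],o['width'])
def crop(im,t,P=[.467,.283,.09]):
    x,y=pix(t,P).astype(int); print(t,x,y); return cv2.resize(im[y-65:y+65,x-65:x+65],(390,390),interpolation=cv2.INTER_CUBIC)
cv2.imwrite('pics/f.png',np.hstack([crop(s['image'],'sf'),crop(d['image'],'df')]))
E
```

```text
[0.46374699 0.28523913 0.11362321] [-3.14147968e+00  4.81626710e-04  1.85749254e+00] [ 0.32170374 -0.0671468  -0.67284117] [-0.02649451 -0.1142382   0.0598475 ] 0.02391910438790381
sf 317 134
df 207 260
```

View pics/f.png

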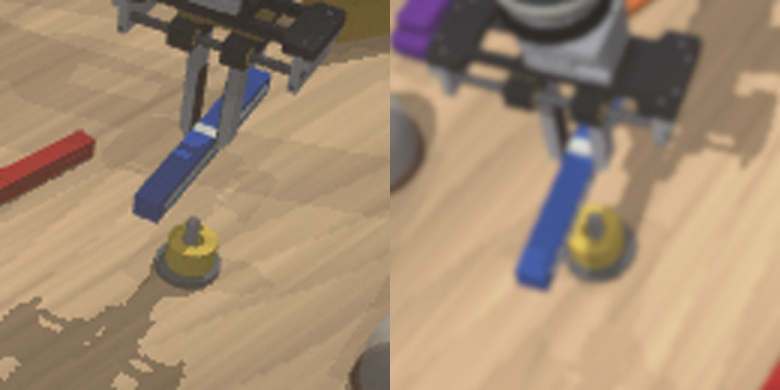

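The picture shows the collar seated on the foot, post tip protruding at (193,220), and the beam held at its white band (205,130). Next I'll check level, height and centring numerically.

```bash
python3 - <<'E'
from h import *
from scipy.optimize import least_squares
d=np.array([-.2815,.9595])
# scene crop pixels ->full ; near end (high/+y end) top-face edge mid, far end, band ; bottom corner of the near end
g=lambda t,u,v:(np.array([u,v])/3+({'sf':[317,134],'df':[207,260]}[t])-65)
ob=[('sf','e',g('sf',149,203)),('sf','b',g('sf',203,130)),('df','e',g('df',536-390,272)),('df','b',g('df',581-390,147))]
ob=[('sf','b',g('sf',205,130)),('df','b',g('df',581-390,147))]
def P(v,k): return [v[0],v[1],v[2]]
r=least_squares(lambda v:np.concatenate([pix(t,v)-p for t,_,p in ob]),[.465,.283,.16]); print('band top',r.x,r.fun)
tip=least_squares(lambda v:np.concatenate([pix('sf',v)-g('sf',193,219),pix('df',v)-g('df',596-390,216)]),[.467,.283,.06]); print('tip',tip.x,tip.fun)
for t in('sf','df'):
  for u in(-.11,0,.11):
    q=[.4648+d[0]*u,.2819+d[1]*u,.164]; print(t,u,((pix(t,q)-({'sf':[317,134],'df':[207,260]}[t])+65)*3).round())
E
python3 bm.py wg
```

```text
band top [0.4658989  0.28251933 0.16292334] [-0.38980932 -0.0323198  -0.34021264  0.02395419]
tip [0.4644935  0.28322775 0.05982846] [-1.19960042 -0.10575096 -1.0663323   0.08101851]
sf -0.11 [143. 197.]
sf 0 [203. 129.]
sf 0.11 [256.  67.]
df -0.11 [238.  37.]
df 0 [191. 146.]
df 0.11 [137. 275.]
[0.46398035 0.28576226 0.11395389] [3.14089123e+00 9.83419845e-05 1.85787974e+00] 0.02379460926428268
[ 234   47   44  183 7428] [[0.4078, 0.403], [0.4474, 0.4146], [0.5044, 0.2341], [0.4577, 0.2204]]
[ 237  249   38   46 1657] [[0.4676, 0.1972], [0.5086, 0.2093], [0.5266, 0.1518], [0.4836, 0.1392]]
[ 239  326   34   38 1231] [[0.4984, 0.0952], [0.538, 0.1068], [0.5552, 0.0516], [0.5139, 0.0394]]
white [ 466  175   46   86 1520] [0.74483694 0.30186337]
white [237 230  38  19 654] [0.48339109 0.21550562]
```

```bash
python3 -c "
from bench import robot
print(abs(robot.get_obs()['qvel']).max()); print(robot.close_job())"
```

```text
0.005035927286318437
the job is handed in; nothing more can be done
None
```

I handed the job in at about 23 s: the collar is seated on the pylon foot and released, and the beam is out of the depot and held level and still, its middle within about 2 mm of the post and about 81 mm above its tip by camera estimate. I didn't check the car, dome and lamp at the end, but the arm was not sent near them and no contact showed in the force readings.

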